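# Peg back the belt tensioner of a potter's wheel

## Task

The throwing wheel lies upside down with its cover off, ready for a new belt. Take the orange-handled locking pin from the wooden tool block, put it into the eye of the sprung tensioner arm and use it to swing the arm against its spring until the arm stands at the hole ringed in red on the scale, then push the pin fully home so that it holds the arm there, and let go. Feel your way without forcing the pin or the wheel, never let the arm snap back, and leave everything else on the bench where it is.

Things in the scene. Friction and masses are not known exactly. Their poses are not given: they have to be found in the camera images.
- wheel: tabletop potter's wheel lying upside down, fixed: cream open housing 360 x 420 mm, its rim 98 mm above the bench. Origin on the bench under the middle of the housing, z up. Inside, nothing higher than 113 mm: big pulley, motor, controller, sprung tensioner arm and its scale plate.
- scale_plate: level aluminium plate on the wheel, 190 (its x) x 70 x 12 mm, fixed, top 92 mm above the bench; origin under its centre. It has four through holes 13 mm wide, 26.5 mm apart on an arc of 140 mm radius round the tensioner pivot, each ringed with paint (red, yellow, blue, white, in any order) and marked by a long line on the graduated edge
- tensioner (a joint): turn of the sprung tensioner arm, rad: 0 at its rest stop, growing counter-clockwise seen from above, far stop at 1.02. The four holes lie at 0.30, 0.49, 0.68 and 0.87. A torsion spring drives the arm back to 0: felt at the eye, about 5 N at rest, rising to about 8.5 N at 0.87.
- tensioner_pivot (a point): axis of the tensioner arm, 107 mm above the bench; z up, y along the arm from the pivot to the eye
- tensioner_eye (a point): centre of the mouth of the eye at the free end of the arm, 140 mm from the pivot, on the eye's top face 107 mm above the bench. The eye is an upright round hole 14 mm wide through a 28 x 30 mm boss 12 mm thick; its underside is 3 mm above the scale plate. An orange pointer beyond it runs along the scale.
- red_mark: painted red ring, 23 mm across, on the scale plate; origin at the centre of the mouth of the hole it surrounds, level with the plate's top
- pin_grip (a point): middle of the locking pin's flat orange handle, 28 mm (its x) x 14 mm (its y) x 44 mm high, z up; grasp across the 14 mm. Under it a round collar, 26 mm wide, 4 mm thick, and a greased steel shank, 12 mm wide, 33 mm long. About 0.1 kg. At the start it stands upright in a 14 mm hole, 40 mm deep, in the tool block, collar on the block's top, 50 mm above the bench
- pin_tip (a point): centre of the locking pin's tip, 59 mm below the middle of the handle; z along the pin, up to the handle. The last 3 mm taper to 10 mm wide. With the pin fully home the tip stands 6 mm out below the scale plate
- pin_collar (a point): centre of the underside of the pin's collar, 26 mm below the middle of the handle; fully home it lies on the eye's top face. The pin slides home under a push of about 5 N; pushing on harder once the collar is down cocks and strains the pin in the loaded eye
- tool_block: wooden block 160 x 60 x 50 mm, fixed; origin under its centre. The pin's hole is 50 mm from the centre towards -x; at 25 and 60 mm towards +x stand two hex drivers, up to 120 mm above the bench. Leave it.
- spare_idler: black idler roller, 36 mm wide, 19 mm high, on the bench; leave it
- spanner: steel spanner 190 mm long on the bench; leave it
- tool_pot: white pot with modelling tools, 90 mm wide, about 170 mm high with tools; leave it
- green_pot: green glazed pot with tools, 100 mm wide, about 170 mm high with tools; leave it
- grease_jar: white jar with yellow lid, 72 mm wide, 70 mm high; leave it
- screw_dish: blue dish of screws, 110 mm wide, 28 mm high; leave it
- rib_board: small wooden board 100 x 60 x 8 mm; leave it

How it is judged:
On the way, in this order (a step that is already met when the one before it is completed fails the run):
1. the pin's tip is at least 4 mm down in the eye of the tensioner arm, near its rest (horizontal distance between pin_tip and tensioner_eye below 0.005 m and z of pin_tip in the frame of tensioner_eye below -0.004 m and value of joint tensioner below 0.15 rad), for 0.1 s.
2. with the pin in the eye, the arm stands within 4 mm of the red-ringed hole (horizontal distance between pin_tip and tensioner_eye below 0.005 m and z of pin_tip in the frame of tensioner_eye below -0.004 m and horizontal distance between tensioner_eye and red_mark below 0.004 m), for 0.1 s.
At the end, for the whole second after the job is handed in: The pin stands released and at rest, within 7 degrees of upright, through the eye and the red-ringed hole: tip at least 13 mm below the scale plate's top, tip and eye within 4 mm of the hole's axis, collar down on the eye (within 5 mm of the centre of its mouth) (horizontal distance between each of pin_tip, tensioner_eye and red_mark below 0.004 m and z of pin_tip in the frame of red_mark below -0.013 m and distance between pin_collar and tensioner_eye below 0.005 m and angle between pin_tip's own z axis and vertical below 0.12 rad and linear speed of pin below 0.01 m/s and velocity of joint tensioner between -0.05 and 0.05 rad/s); the robot touches nothing.
It fails at once if the pin is forced: more than 35 N between the pin and the scale plate, or 50 N (all its contacts added up) between the pin and the tensioner arm (contact force between pin and tensioner above 50 N or contact force between pin and scale_plate above 35 N).
It fails at once if the robot leans on the wheel: more than 15 N between robot and wheel (contact force between any of the arm, the fingers and wheel above 15 N).
It fails at once if the tensioner arm snaps back faster than 2 rad/s (velocity of joint tensioner below -2 rad/s).
It fails at once if something else on the bench is moved by more than 20 mm (distance of any of spare_idler, spanner, tool_pot, green_pot, grease_jar, screw_dish, rib_board from where it was at the start of the episode above 0.02 m).
It also fails if it takes over 67 s, if anything falls off the work surface, if the arm or the gripper's body presses on something with over 40 N, if the wrist force passes 120 N, or if a joint passes its speed limit or range.

## Robot

A 6-joint arm with a two-finger parallel gripper is mounted at the origin on the work surface. World frame = base frame: x ahead of the robot, y to its left, z up, the work surface at z = 0. Lengths are in m, angles in rad, forces in N, time in s.
With the tool pointing down it reaches from about 0.425 to 0.95 m from the base axis. Payload 3.5 kg.
Tool frame: the origin (TCP) lies midway between the tips of the shut fingers; the grasp point (between the pads) lies ctrl.grasp_offset behind it (ctrl.grasp_offset is the distance from the TCP to the grasp point, in m); x points along the fingers, y is the direction in which the jaws open and shut, and the axes are right-handed (so a half turn about x gives the same grasp; the last joint's range is limited). The gripper opens to 85 mm and grips with 20 to 120 N. Pads are 22 mm wide; open, the fingers measure 114 mm over their backs; the gripper's body (76 mm by 85 mm) begins 54 mm behind the grasp point. The pads swing forward as they close: fully open they stand 13 mm farther back than shut.
Start: joints at [-1.357, 0.286, 1.577, -0, 1.279, -0.15], TCP at [0.24, -0.631, 0.197] pointing down, gripper open.
Joint ranges: [-2.77, 2.77], [-0.9, 2.22], [0.21, 2.48], [-1.53, 4.67], [0.24, 2.81], [-2.84, 2.84]. Speed limits (rad/s): [2.79, 2.79, 3.14, 3.14, 3.14, 3.14].

## Interface

Orientations are given as a unit quaternion [x, y, z, w].
In Python, from plant import readout, read_camera, sign_off, ctrl gives the robot as it stands.
- The arm moves only by the tool drive_tool, never from a script. Its argument "steps" is a list of rows, each a list of 5 numbers: the shift along the tool's x, y, z in cm, then the turn about the tool's x in degrees, then the opening, from 0 (shut) to 1 (fully open). A call has 1 to 10 rows; each row shifts and turns the commanded pose from where the row before left it, along the tool's axes as they then stand; what a row does not reach is not made up. A row lasts 1/10 s, in which the tool goes at most 50 mm and 8.59 degrees, less where a joint would pass 70% of its speed; a pose out of reach is approached as far as the arm can. A call is refused whole if a number of a shift passes 5 or a number of a turn 8.59, either way. A call with a gripper value outside its range is refused whole. The fingers move at their own pace and stop on an object; "force" is the grip in N (left out, the last holds). Time passes only in rows, so rows that do not move let the fingers close. It gives the time, the measured TCP pose, the force and the opening at its end, in the units of the state.
- readout.get_state(): the state, without advancing time (a new reading comes with each control period).
- read_camera(name): name is "scene" or "top" or "wrist"; returns a dict with "frame" (400x640x3 uint8, red, green, blue), "vertical_fov" (degrees; the focal length in pixels is half the picture's height over the tangent of half this angle, whatever the lens; pixels are square), "cx", "cy" (the principal point, pixels), "k1" (the pictures are not rectified: a ray, as slopes to the right and down, at radius r is drawn at 1 + k1 r^2 times it, then the intrinsics apply), "eye" and "orientation" of the camera in the world. Camera axes: x right, y up, looking along -z (the intrinsics and any distortion apply to the point x, -y, -z); pixel columns grow to the right and rows downward; lengths in m; the calibration is good to about 2 mm. A picture is of the moment at which its call begins. There is no depth.
- sign_off(): hands the job in, once; it reports no verdict.
The state is a dict: "time": time; "qpos": joint angles; "dq": joint speeds; "joint_efforts": joint torques, N m; "eef_pos": TCP position; "tcp_rot": TCP orientation; "contact_force": force on the tool from outside, world axes, zero at the start; "wrist_torque": the same for the moment, N m; "opening": opening from 0.0 (shut) to 1.0 (fully open).
Only numpy, scipy, OpenCV 4.12 (cv2) and the standard library are available. Lean on these libraries where they do the work, as an engineer would, in place of code of your own. Each camera call takes 0.05 s, during which the arm holds its last target. There are 200 camera calls.

## Working session

There is one attempt and no reset: what is moved stays moved. The work goes in short steps, Python scripts to look and compute and a tool call to move; the robot and the scene stay as the last step left them, time stands still between calls to the robot, and variables do not carry over. Pictures are saved under pics/ and viewed, about 8 in all and at most 12, crops included, and the job is handed in when it is done.

Besides the shell and the picture viewer there is one more tool, called after "Call:" in YAML: its name, and indented under it one key for each argument. drive_tool: Moves the arm, as the interface text tells. Its arguments: {"type":"object","properties":{"steps":{"type":"array","items":{"type":"array","items":{"type":"number"}}},"force":{"type":"number"}},"required":["steps"]}

```bash
mkdir -p pics; ls
cat > h.py <<'E'
import numpy as np, cv2
from scipy.spatial.transform import Rotation as R
from plant import readout, read_camera, sign_off, ctrl
def cam(n, save=None):
    c=read_camera(n)
    if save: cv2.imwrite('pics/'+save, cv2.cvtColor(c['frame'],cv2.COLOR_RGB2BGR))
    np.save(f'{n}.npy', c, allow_pickle=True); return c
def load(n): return np.load(f'{n}.npy',allow_pickle=True).item()
def ray(c,u,v):
    f=200/np.tan(np.radians(c['vertical_fov'])/2)
    p=cv2.undistortPoints(np.array([[[u,v]]],float),np.array([[f,0,c['cx']],[0,f,c['cy']],[0,0,1]]),np.array([c['k1'],0,0,0.]))[0,0]
    d=R.from_quat(c['orientation']).apply([p[0],-p[1],-1]); return np.array(c['eye']),d/np.linalg.norm(d)
def onz(c,u,v,z):
    o,d=ray(c,u,v); return o+d*(z-o[2])/d[2]
def proj(c,P):
    f=200/np.tan(np.radians(c['vertical_fov'])/2)
    q=R.from_quat(c['orientation']).inv().apply(np.array(P)-c['eye']); x,y=q[0]/-q[2],-q[1]/-q[2]
    s=1+c['k1']*(x*x+y*y); return np.array([c['cx']+f*x*s,c['cy']+f*y*s])
def tri(c1,p1,c2,p2):
    o1,d1=ray(c1,*p1);o2,d2=ray(c2,*p2)
    A=np.c_[d1,-d2];t=np.linalg.lstsq(A,o2-o1,rcond=None)[0]
    a,b=o1+d1*t[0],o2+d2*t[1];return (a+b)/2,np.linalg.norm(a-b)
E
python3 - <<'E'
from h import *
for n in ['scene','top','wrist']:
    c=cam(n,n+'0.png'); print(n,c['eye'],c['orientation'],c['vertical_fov'],c['k1'],c['cx'],c['cy'])
print(readout.get_state(), ctrl.grasp_offset)
E
```

```text
pics
scene [ 1.34651337 -0.32237005  1.47975464] [0.22118118 0.16506375 0.56383963 0.77840717] 43.06289878436215 -0.012111240979369692 313.96571202715893 192.96948592108583
top [ 0.38787464 -0.06733872  1.27614058] [-0.05218466  0.03638325  0.7153935  -0.69581978] 54.32398424126803 0.018889266050269315 313.6153482773744 199.78125379118777
wrist [ 0.30151092 -0.60811625  0.37244513] [-0.10657692  0.07361959 -0.56277511  0.816398  ] 60.33219711115386 -0.03772103299442011 322.9754642605792 199.35558276329417
{'time': 0.15, 'qpos': array([-1.35698330e+00,  2.87010505e-01,  1.57783189e+00,  1.12025527e-05,
        1.27860994e+00, -1.50009942e-01]), 'dq': array([ 0.00029229, -0.00133766, -0.00276681, -0.00046145,  0.0005263 ,
       -0.00020947]), 'joint_efforts': array([ 3.97990279e-04, -4.06606078e+01, -2.93140662e+01, -1.47116152e-04,
        3.94613977e-03, -1.77219630e-05]), 'eef_pos': array([ 0.24009985, -0.63024163,  0.19563755]), 'tcp_rot': array([-0.69542202, -0.12857868,  0.69545638, -0.12726412]), 'contact_force': array([ 0.0522839 , -0.28385527, -0.53606854]), 'wrist_torque': array([ 0.09868058,  0.01080483, -0.01215378]), 'opening': 1.0042119157694436} 0.0187
```

View pics/top0.png

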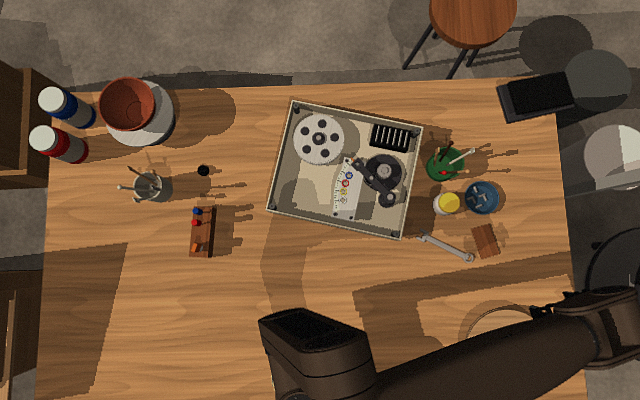

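View pics/scene0.png

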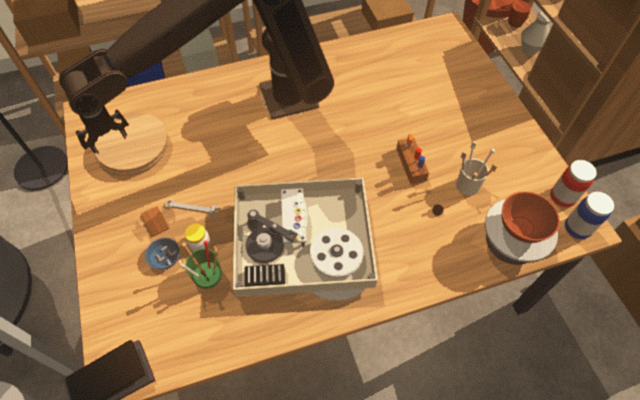

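The top view shows the tool block near (200,232), the wheel near (345,170) and the scale plate near (347,190). I'll zoom in on the wheel and block in both views.

Run:
```python
from h import *
def crop(c,x0,y0,w,h,s): return cv2.resize(c['frame'][y0:y0+h,x0:x0+w],None,fx=s,fy=s,interpolation=cv2.INTER_CUBIC)
t=load('top');s=load('scene')
a=np.hstack([crop(t,320,140,100,85,4),crop(s,235,175,100,85,4)])
b=np.hstack([crop(t,170,195,100,65,4),crop(s,380,125,100,65,4)])
cv2.imwrite('pics/crop0.png',np.vstack([a,b])[...,::-1])
for uv in [(347,190),(200,232),(320,138),(197,247),(0,0),(640,0)]: print(uv,onz(t,*uv,.09).round(3))
```

```text
(347, 190) [ 0.565 -0.146  0.09 ]
(200, 232) [0.449 0.307 0.09 ]
(320, 138) [ 0.732 -0.068  0.09 ]
(197, 247) [0.404 0.315 0.09 ]
(0, 0) [1.23  0.971 0.09 ]
(640, 0) [ 1.142 -1.088  0.09 ]
```

View pics/crop0.png

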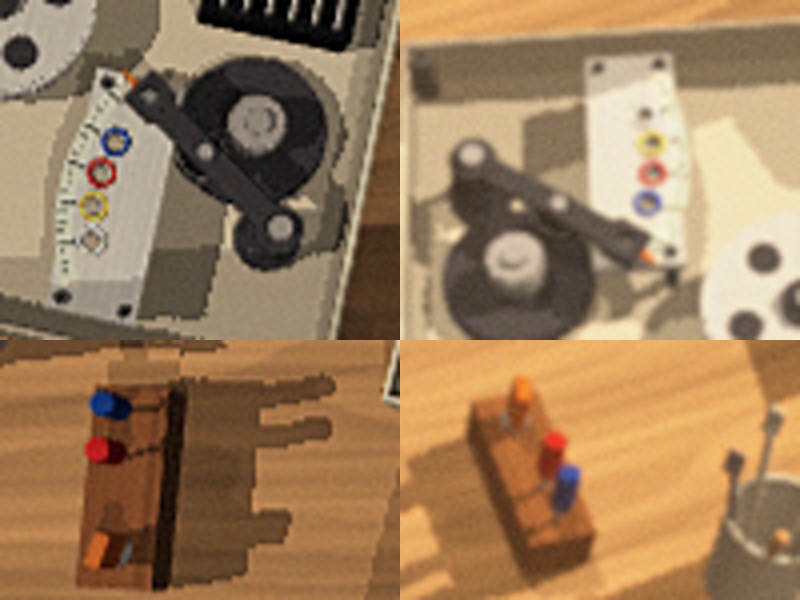

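Run:
```python
from h import *
t=load('top');s=load('scene')
def blob(c,lo,hi,box,amin=3):
    x0,y0,x1,y1=box
    im=cv2.cvtColor(c['frame'],cv2.COLOR_RGB2HSV)[y0:y1,x0:x1]
    m=cv2.inRange(im,np.array(lo),np.array(hi)); n,l,st,ce=cv2.connectedComponentsWithStats(m)
    return [(st[i,4],(ce[i]+[x0,y0]).round(1)) for i in range(1,n) if st[i,4]>=amin]
bt=(330,155,370,215); bs=(285,195,310,235)
for nm,lo,hi in [('red',(0,120,60),(8,255,255)),('red2',(170,120,60),(180,255,255)),('blue',(105,110,60),(125,255,255)),('yel',(20,110,100),(32,255,255)),('or',(9,140,100),(19,255,255))]:
    for n,c,b in (('top',t,bt),('scene',s,(285,195,310,245))):
        r=blob(c,lo,hi,b); print(nm,n,[(a,p,onz(c,*p,.092)[:2].round(4)) for a,p in r])
for n,c,b in (('top',t,(170,195,230,260)),('scene',s,(390,125,430,190))):
    for r in blob(c,(3,170,120),(19,255,255),b,6): print('handle',n,r)
print('tool axes',R.from_quat(readout.get_state()['tcp_rot']).as_matrix().round(3))
```

```text
red top [(np.int32(22), array([345. , 182.5]), array([ 0.5881, -0.1406]))]
red scene [(np.int32(14), array([297.6, 218.2]), array([ 0.59  , -0.1409]))]
red2 top []
red2 scene []
blue top [(np.int32(20), array([348.6, 175. ]), array([ 0.6112, -0.1525]))]
blue scene []
yel top [(np.int32(25), array([343. , 190.9]), array([ 0.5622, -0.1336]))]
yel scene [(np.int32(21), array([297.9, 210.5]), array([ 0.5637, -0.1319]))]
or top [(np.int32(8), array([352.1, 159. ]), array([ 0.6611, -0.1652]))]
or scene [(np.int32(7), array([295.9, 238.6]), array([ 0.6567, -0.1668]))]
handle top (np.int32(14), array([206. , 209.1]))
handle top (np.int32(36), array([204.7, 217.4]))
handle top (np.int32(8), array([209.8, 216.5]))
handle top (np.int32(143), array([199.7, 232.6]))
handle top (np.int32(18), array([208.6, 230.9]))
handle top (np.int32(88), array([194.9, 250.7]))
handle top (np.int32(10), array([206.5, 253.5]))
handle scene (np.int32(511), array([412. , 155.6]))
tool axes [[-0.     0.356 -0.935]
 [ 0.002 -0.935 -0.356]
 [-1.    -0.002 -0.   ]]
```

```bash
cat >> h.py <<'E'
def pose():
    s=readout.get_state(); return s,np.array(s['eef_pos']),R.from_quat(s['tcp_rot'])
def rel(P):
    "world target TCP -> shift in tool axes, cm"
    s,p,r=pose(); return (r.inv().apply(np.array(P)-p)*100).round(2)
E
python3 - <<'E'
from h import *
w=load('wrist'); s,p,r=pose()
print('view dir',ray(w,w['cx'],w['cy'])[1], 'tool',r.inv().apply(ray(w,w['cx'],w['cy'])[1]))
print('cam off tool',r.inv().apply(w['eye']-p))
print(proj(w,[.24,-.631,.197]))
t=load('top');sc=load('scene')
print(onz(t,194.9,250.7,.098), onz(t,194,251,.098))
for P in ([.5,-.2,.26],): print(rel(P))
E
```

```text
view dir [-0.24016346 -0.09115582 -0.96644303] tool [0.96636774 0.00150331 0.25715973]
cam off tool [-0.17679061  0.00085095 -0.06531562]
[322.1437233  233.22811276]
[0.39255896 0.31886501 0.098     ] [0.3917376  0.32157524 0.098     ]
[ -6.37 -30.97 -39.6 ]
```

Call:
drive_tool:
  steps:
    - [-0.6,-3,-3.8,0,0.6]
    - [-0.6,-3,-3.8,0,0.6]
    - [-0.6,-3,-3.8,0,0.6]
    - [-0.6,-3,-3.8,0,0.6]
    - [-0.6,-3,-3.8,0,0.6]
    - [-0.6,-3,-3.8,0,0.6]
    - [-0.6,-3,-3.8,0,0.6]
    - [-0.6,-3,-3.8,0,0.6]
    - [-0.6,-3,-3.8,0,0.6]
    - [0,0,0,0,0.6]

```text
time: 1.15
eef_pos: [0.4661, -0.2524, 0.2517]
tcp_rot: [0.696, 0.13, -0.694, 0.13]
contact_force: [0.1, -0.5, -0.5]
opening: 0.598
```

Call:
drive_tool:
  steps:
    - [0,-3,-3.8,0,0.6]
    - [0,0,0,0,0.6]
    - [0,0,0,0,0.6]
    - [0,0,0,0,0.6]

```text
time: 1.55
eef_pos: [0.488, -0.2161, 0.2504]
tcp_rot: [-0.695, -0.128, 0.696, -0.128]
contact_force: [-1.2, 0.2, 0.3]
opening: 0.603
```

Run:
```python
from h import *
w=cam('wrist','w1.png'); print(pose()[1],pose()[0]['time'], readout.get_state()['contact_force'])
for n,P in dict(red=[.589,-.141,.092],piv=[.55,-.27,.107]).items(): print(n,proj(w,P))
```

```text
[ 0.48797705 -0.21627682  0.25040869] 1.6 [ 0.12641745 -1.07026848  0.24234788]
red [283.46883336  44.82343371]
piv [399.88767396 137.69822163]
```

View pics/w1.png

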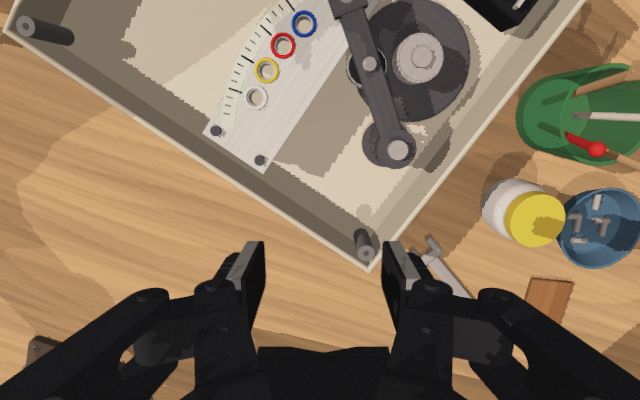

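The wrist view shows red at (283,45), as predicted, and the pivot boss near (398,150). The eye is just off the top edge, so I'll move a little farther over.

Call:
drive_tool:
  steps:
    - [0,0,-3,0,0.6]
    - [0,0,-3,0,0.6]
    - [0,0,-1,0,0.6]
    - [0,0,0,0,0.6]
    - [0,0,0,0,0.6]
    - [0,0,0,0,0.6]

```text
time: 2.2
eef_pos: [0.5531, -0.191, 0.2507]
tcp_rot: [-0.695, -0.128, 0.696, -0.127]
contact_force: [0.6, 0.9, -0.2]
opening: 0.6
```

Run:
```python
from h import *
w=cam('wrist'); print(pose()[1]); u,v=proj(w,[.589,-.141,.092]).astype(int); print(u,v)
cv2.imwrite('pics/w2.png',cv2.resize(w['frame'][0:260,200:470],None,fx=2.2,fy=2.2,interpolation=cv2.INTER_CUBIC)[...,::-1])
hsv=cv2.cvtColor(w['frame'],cv2.COLOR_RGB2HSV)
for nm,lo,hi in [('red',(0,120,60),(8,255,255)),('blue',(105,110,60),(125,255,255)),('yel',(20,110,100),(32,255,255))]:
    m=cv2.inRange(hsv,np.array(lo),np.array(hi)); m[:,:200]=0; m[:,400:]=0; m[220:]=0
    n,l,st,ce=cv2.connectedComponentsWithStats(m)
    for i in range(1,n):
        if st[i,4]>25:
            x,y,ww,hh,_=st[i]; e=(x+ww/2-.5,y+hh/2-.5); print(nm,st[i],e,onz(w,*e,.092).round(4))
```

```text
[ 0.55318284 -0.1909266   0.25077171]
285 123
red [274 112  23  24 202] (np.float64(285.0), np.float64(123.5)) [ 0.5884 -0.1404  0.092 ]
blue [294  92  23  24 180] (np.float64(305.0), np.float64(103.5)) [ 0.6125 -0.152   0.092 ]
yel [259 135  22  23 192] (np.float64(269.5), np.float64(146.0)) [ 0.5628 -0.1334  0.092 ]
```

View pics/w2.png

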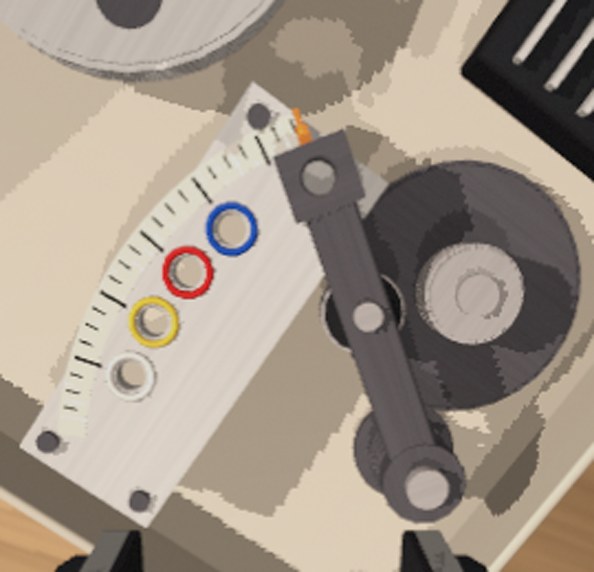

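Run:
```python
from h import *
from scipy.optimize import least_squares
w=load('wrist'); g=cv2.cvtColor(w['frame'],cv2.COLOR_RGB2GRAY)
print(g[70:92,332:360:1])
m=(g[68:94,332:359]>95).astype(np.uint8); n,l,st,ce=cv2.connectedComponentsWithStats(m)
for i in range(1,n): print(st[i],ce[i]+[332,68])
H=np.array([[.6125,-.152],[.5884,-.1404],[.5628,-.1334]])
f=lambda p:[np.hypot(*(h-p))-.14 for h in H]
P=least_squares(f,[.56,-.27]).x; print('pivot from arc',P,f(P)); print('pivot cap',onz(w,394.5,222.3,.107))
E0=onz(w,345,80.5,.107); print('eye',E0,np.hypot(*(E0[:2]-P)))
a=lambda q:np.arctan2(*(np.array(q)[:2]-P)[::-1])
print('angles from eye',[a(h)-a(E0) for h in H])
```

```text
[[ 90  91  91  90  91  92  90  91  91  91  90  86  84  83  84  86  89  91
   92  93  91  92  93  92  91  91  88  89]
 [ 91  91  90  90  91  92  90  92  87  82  76  69  64  64  67  77  81  86
   91  93  92  91  92  90  89  88  88  90]
 [ 90  92  91  91  90  92  91  86  71  60  53  49  57  62  57  60  67  77
   85  90  89  90  89  89  89  89  89  90]
 [ 90  91  91  91  91  90  86  72  54  72 110 123 127 131 115  78  52  57
   74  83  88  90  89  89  88  88  87  88]
 [ 91  92  91  91  91  88  74  78 113 134 152 160 163 164 155 137 113  77
   62  76  85  89  89  87  88  89  88  88]
 [ 91  90  91  90  90  80  68 120 153 160 160 161 164 163 162 160 153 138
   95  65  78  85  87  89  90  90  89  89]
 [ 90  90  90  92  90  72  96 146 160 160 161 163 163 163 161 160 161 161
  132  81  73  85  89  90  90  90  90  90]
 [ 91  92  93  93  81  67 113 151 160 160 162 164 163 161 160 160 161 159
  153 113  79  86  90  88  91  90  89  89]
 [ 92  92  92  91  76  86 119 140 146 156 164 163 162 161 160 161 160 159
  150 115  78  85  90  89  89  89  90  90]
 [ 92  90  89  89  74  95 123 130 131 143 149 1
[... 1249 characters left out ...]
  92  93  93  93  93  92  93  93  92  91  89  91  90  92  93  92
   93  92  90  89  88  89  89  88  89  90]
 [ 93  92  93  93  93  93  93  91  91  91  90  92  91  91  92  91  92  91
   89  90  88  88  90  88  90  89  90  89]]
[0 0 1 1 1] [332.  68.]
[  6   5  15  16 191] [344.61780105  80.5078534 ]
[ 0 25  1  1  1] [332.  93.]
pivot from arc [ 0.53945517 -0.27148099] [np.float64(4.018952885381788e-05), np.float64(-7.922650128930342e-05), np.float64(4.049918946966158e-05)]
pivot cap [ 0.53791769 -0.27362351  0.107     ]
eye [ 0.64375915 -0.17909671  0.107     ] 0.13933476405765882
angles from eye [np.float64(0.2972020039497454), np.float64(0.48856433142099864), np.float64(0.6784436293170084)]
```

Call:
drive_tool:
  steps:
    - [0,-4.5,0,0,0.6]
    - [0,-4.5,0,0,0.6]
    - [0,-4.5,0,0,0.6]
    - [0,-4.5,0,0,0.6]
    - [0,-4.5,0,0,0.6]
    - [0,-4.5,0,0,0.6]
    - [0,-4.5,0,0,0.6]
    - [0,-4.5,0,0,0.6]
    - [0,-4.5,0,0,0.6]
    - [0,-4.5,0,0,0.6]

```text
time: 3.25
eef_pos: [0.3928, 0.2312, 0.2511]
tcp_rot: [0.696, 0.128, -0.695, 0.128]
contact_force: [0.8, 0.4, 0.0]
opening: 0.6
```

Call:
drive_tool:
  steps:
    - [0,-4.5,0,0,0.6]
    - [0,0,0,0,0.6]
    - [0,0,0,0,0.6]
    - [0,0,0,0,0.6]

```text
time: 3.65
eef_pos: [0.3782, 0.2713, 0.2508]
tcp_rot: [0.696, 0.127, -0.695, 0.128]
contact_force: [-0.3, -0.0, -0.1]
opening: 0.602
```

Run:
```python
from h import *
w=cam('wrist'); s,p,r=pose(); print(p,s['qpos'].round(2)); print(proj(w,[.392,.32,.098]))
cv2.imwrite('pics/w3.png',w['frame'][...,::-1])
```

```text
[0.37839514 0.2711103  0.25076989] [ 0.4  -0.23  2.01 -0.    1.37  1.61]
[278.72739145 146.07417497]
```

View pics/w3.png

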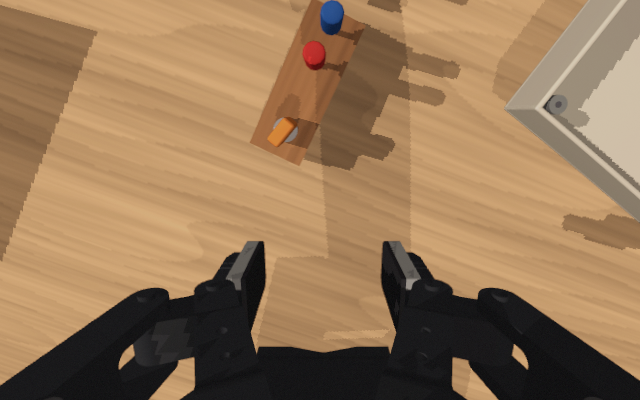

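Run:
```python
from h import *
w=load('wrist'); im=w['frame']; hsv=cv2.cvtColor(im,cv2.COLOR_RGB2HSV)
x0,y0=255,105; sub=im[y0:160,x0:310]
cv2.imwrite('pics/w4.png',cv2.resize(sub,None,fx=10,fy=10,interpolation=cv2.INTER_NEAREST)[...,::-1])
m=cv2.inRange(hsv[y0:160,x0:310],np.array((8,190,170)),np.array((20,255,255)))
cs,_=cv2.findContours(m,cv2.RETR_EXTERNAL,cv2.CHAIN_APPROX_NONE); c=max(cs,key=cv2.contourArea)
b=cv2.boxPoints(cv2.minAreaRect(c))+[x0,y0]; print(b,cv2.contourArea(c))
for q in b: print(onz(w,*q,.098).round(4))
print('ctr',onz(w,*b.mean(0),.098))
```

```text
[[274.80000114 145.6000061 ]
 [284.10000038 117.70000076]
 [293.70000458 120.89999771]
 [284.40000343 148.80000305]] 25.5
[0.3911 0.3237 0.098 ]
[0.4188 0.3239 0.098 ]
[0.4192 0.3145 0.098 ]
[0.3915 0.3141 0.098 ]
ctr [0.40525993 0.3190389  0.098     ]
```

View pics/w4.png

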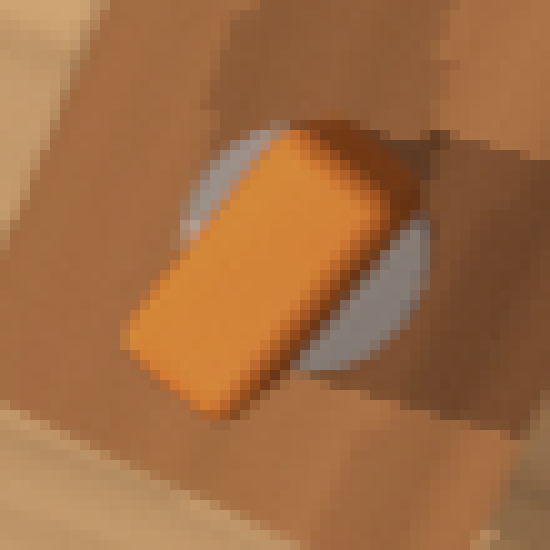

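Run:
```python
from h import *
w=load('wrist'); s,p,r=pose()
C=[onz(w,*q,.098) for q in [(284,117.8),(294.2,125),(277.5,146.8),(267.2,139)]]
n=np.linalg.norm; print([n(C[i]-C[(i+1)%4]).round(4) for i in range(4)])
c=np.mean(C,0); L=(C[0]+C[1])/2-(C[2]+C[3])/2; S=(C[1]-C[0]+C[2]-C[3])/2
print('top c',c,'collar',onz(w,285.6,129.7,.054))
for nm,v in (('L',L),('S',S)): print(nm,v, 'in tool yz deg', np.degrees(np.arctan2(*r.inv().apply(v)[[2,1]])))
print('block drivers', onz(w,332,10,.12),onz(w,314,50,.12))
```

```text
[np.float64(0.0115), np.float64(0.0261), np.float64(0.0121), np.float64(0.0256)]
top c [0.40495889 0.32251412 0.098     ] collar [0.40473815 0.32229577 0.054     ]
L [ 2.45226197e-02 -8.26521235e-03 -2.77555756e-17] in tool yz deg -50.64911504044576
S [-3.19352857e-03 -1.13470079e-02  2.77555756e-17] in tool yz deg 36.44363771693477
block drivers [0.51527987 0.31381848 0.12      ] [0.48124923 0.31680034 0.12      ]
```

Call:
drive_tool:
  steps:
    - [0,0,0,7.6,0.6]
    - [0,0,0,7.6,0.6]
    - [0,0,0,7.6,0.6]
    - [0,0,0,7.6,0.6]
    - [0,0,0,7.6,0.6]
    - [0,0,0,0,0.6]
    - [0,0,0,0,0.6]

```text
time: 4.4
eef_pos: [0.3784, 0.2713, 0.2507]
tcp_rot: [0.699, -0.105, -0.699, -0.105]
contact_force: [0.1, 0.2, -0.4]
opening: 0.6
```

Run:
```python
from h import *
s,p,r=pose(); print(p,s['qpos'].round(2),r.as_matrix().round(3)); print(rel([.4049,.3224,.0633]))
```

```text
[0.37842081 0.27132062 0.25073053] [ 0.4  -0.23  2.01 -0.    1.37  2.27] [[ 0.    -0.294 -0.956]
 [-0.    -0.956  0.294]
 [-1.     0.    -0.   ]]
[18.74 -5.66 -1.03]
```

Call:
drive_tool:
  steps:
    - [2,-2.8,-0.5,0,0.6]
    - [2,-2.86,-0.53,0,0.6]
    - [3,0,0,0,0.6]
    - [3,0,0,0,0.6]
    - [0,0,0,0,0.6]
    - [0,0,0,0,0.6]

```text
time: 5.0
eef_pos: [0.4045, 0.323, 0.1509]
tcp_rot: [-0.699, 0.105, 0.699, 0.105]
contact_force: [1.3, -0.5, 0.1]
opening: 0.599
```

Run:
```python
from h import *
s,p,r=pose(); print(p,s['qpos'].round(2),s['contact_force']); print(rel([.4049,.3224,.0633]))
w=cam('wrist'); 
cv2.imwrite('pics/w5.png',w['frame'][150:390,160:480][...,::-1])
```

```text
[0.40454798 0.32295419 0.15085757] [ 0.48 -0.02  2.   -0.    1.16  2.35] [ 1.32791642 -0.47987464  0.11951841]
[ 8.76  0.04 -0.06]
```

View pics/w5.png

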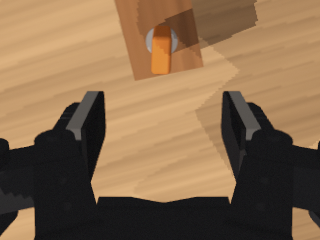

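The handle sits centred and square between the jaws at about (322,205). Next I descend and close.

Call:
drive_tool:
  steps:
    - [3,0,0,0,0.6]
    - [3,0,0,0,0.6]
    - [2,0,0,0,0.6]
    - [0.76,0,0,0,0.6]
    - [0,0,0,0,0.4]
    - [0,0,0,0,0.2]
    - [0,0,0,0,0.1]
    - [0,0,0,0,0]
    - [0,0,0,0,0]
    - [0,0,0,0,0]
  force: 80

```text
time: 6.05
eef_pos: [0.4046, 0.3235, 0.0635]
tcp_rot: [0.699, -0.105, -0.699, -0.106]
contact_force: [0.1, 0.3, 0.5]
opening: -0.0
```

Call:
drive_tool:
  steps:
    - [0,0,0,0,0]
    - [0,0,0,0,0]
    - [-0.5,0,0,0,0]
    - [-0.5,0,0,0,0]
    - [-1,0,0,0,0]
    - [-1,0,0,0,0]
    - [-1,0,0,0,0]
    - [0,0,0,0,0]

```text
time: 6.85
eef_pos: [0.4058, 0.3241, 0.1056]
tcp_rot: [0.7, -0.105, -0.698, -0.106]
contact_force: [0.5, 0.2, -0.8]
opening: -0.004
```

The opening reads 0, where a held handle should give about 0.16, so the grasp has probably missed. I'll look.

Run:
```python
from h import *
s,p,r=pose(); print(p,s['opening'])
w=cam('wrist'); sc=cam('scene')
a=w['frame'][150:390,160:480]
b=cv2.resize(sc['frame'][110:190,370:477],(320,240),interpolation=cv2.INTER_CUBIC)
cv2.imwrite('pics/w6.png',np.hstack([a,b])[...,::-1])
```

```text
[0.40582893 0.32408651 0.10561361] -0.003739787475627206
```

View pics/w6.png

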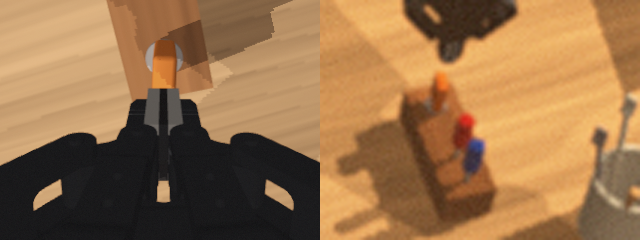

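Run:
```python
from h import *
w=load('wrist'); s,p,r=pose(); print('eye',w['eye'],'tcp px',proj(w,p))
x0,y0=280,180
print('pred top',proj(w,[.4049,.3224,.098]),'collar',proj(w,[.4049,.3224,.054]))
for px in [(325,190),(325,238),(322,206)]: print(px,onz(w,*px,.098).round(4),onz(w,*px,.054).round(4))
cv2.imwrite('pics/w7.png',cv2.resize(w['frame'][160:280,250:400],None,fx=5,fy=5,interpolation=cv2.INTER_NEAREST)[...,::-1])
t=load('top'); print(proj(t,[.4049,.3224,.098]),proj(t,[.4049,.3224,.054]))
sc=load('scene'); print(proj(sc,[.4049,.3224,.098]),proj(sc,[.4049,.3224,.054]))
```

```text
eye [0.46786554 0.30383895 0.28279748] tcp px [323.33529623 233.21871921]
pred top [325.07276411 228.81651376] collar [324.8186492  207.45016897]
(325, 190) [0.4265 0.3158 0.098 ] [0.4167 0.3186 0.054 ]
(325, 238) [0.3996 0.3241 0.098 ] [0.3833 0.3289 0.054 ]
(322, 206) [0.4183 0.3201 0.098 ] [0.4065 0.324  0.054 ]
[193.78716548 246.60752589] [198.4186738  246.68232009]
[410.04172895 136.08163016] [408.1364021  143.88166454]
```

View pics/w7.png

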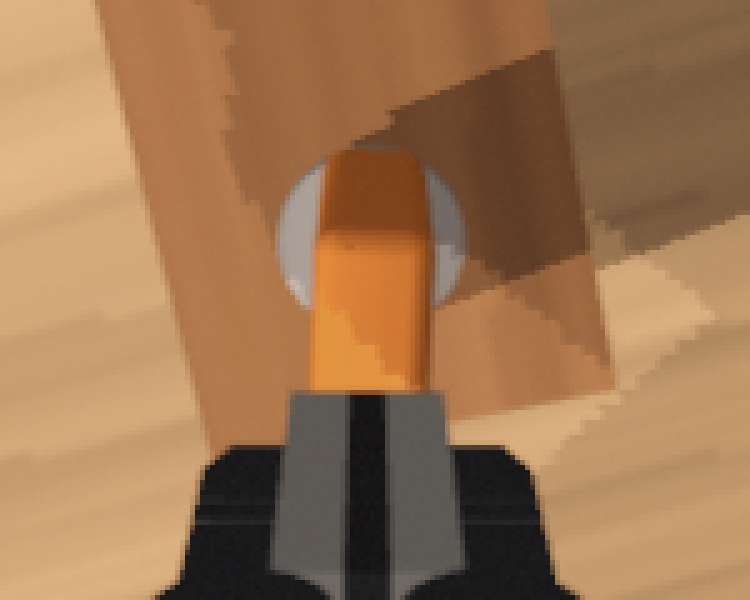

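Run:
```python
from h import *
sc=load('scene'); w=load('wrist'); s,p,r=pose(); print(p)
for h in (0,.02,.038): print(h,proj(sc,p+[0,0,h]),[proj(w,p+[0,0,h]+r.apply([0,0,z])).round(1) for z in (-.011,0,.011)])
cv2.imwrite('pics/s8.png',cv2.resize(sc['frame'][105:150,385:440],None,fx=12,fy=12,interpolation=cv2.INTER_NEAREST)[...,::-1])
```

```text
[0.40467404 0.32349713 0.10372503]
0 [410.56182285 134.91447033] [array([323.3, 214.2]), array([323.3, 233.2]), array([323.3, 251.7])]
0.02 [411.46210164 131.23745038] [array([323.3, 226.3]), array([323.3, 247.2]), array([323.3, 267.5])]
0.038 [412.28742243 127.86618115] [array([323.3, 239.8]), array([323.3, 262.9]), array([323.3, 285.1])]
```

View pics/s8.png

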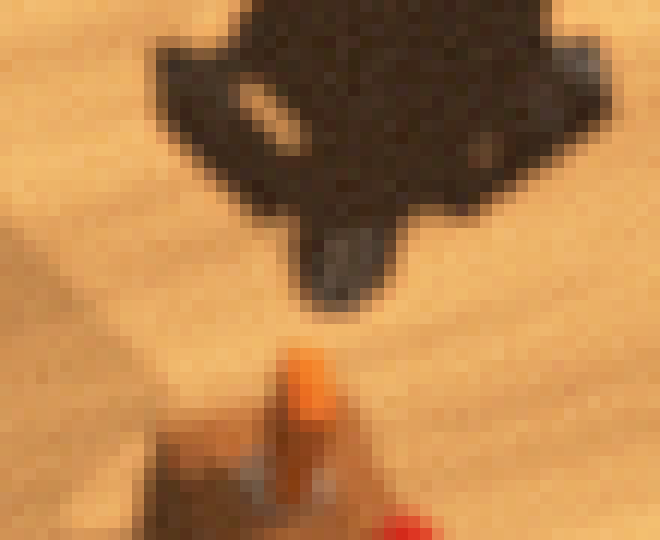

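The cameras suggest the real fingertips stand about 35 mm behind (above) the reported TCP, so the jaws closed just over the handle. The pin hasn't moved. I'll test that with a closure lower down, still clear of the block whichever reading is right.

Call:
drive_tool:
  steps:
    - [0,0,0,0,0.6]
    - [0,0,0,0,0.6]
    - [0,0,0,0,0.6]
    - [0,0,0,0,0.6]
    - [2,0,0,0,0.6]
    - [2,0,0,0,0.6]
    - [1,0,0,0,0.6]
    - [0.3,0,0,0,0.6]
    - [0,0,0,0,0.6]
  force: 20

```text
time: 7.85
eef_pos: [0.4043, 0.3233, 0.05]
tcp_rot: [-0.699, 0.106, 0.699, 0.105]
contact_force: [0.4, 0.3, 0.8]
opening: 0.602
```

Call:
drive_tool:
  steps:
    - [0,0,0,0,0.4]
    - [0,0,0,0,0.2]
    - [0,0,0,0,0.1]
    - [0,0,0,0,0]
    - [0,0,0,0,0]
    - [0,0,0,0,0]

```text
time: 8.45
eef_pos: [0.4051, 0.3238, 0.0511]
tcp_rot: [0.7, -0.105, -0.699, -0.106]
contact_force: [-0.2, 0.7, 4.8]
opening: 0.155
```

Run:
```python
from h import *
s,p,r=pose(); print(p,s['opening'],s['contact_force'],s['qpos'])
```

```text
[0.40507225 0.32379096 0.05106892] 0.1545789278560786 [-0.18009839  0.7127769   4.84682708] [4.78438058e-01 1.15654735e-01 2.06628023e+00 1.79235004e-04
 9.57950979e-01 2.34853240e+00]
```

An opening of 0.155 confirms the handle is between the pads, with the tips about 36 mm above the reported TCP. I'll reopen, go 2.1 cm lower for a full grip, then lift.

Call:
drive_tool:
  steps:
    - [0,0,0,0,0.5]
    - [0,0,0,0,0.5]
    - [0,0,0,0,0.5]
    - [0.7,0,0,0,0.5]
    - [0.7,0,0,0,0.5]
    - [0.7,0,0,0,0.5]
    - [0,0,0,0,0.5]
    - [0,0,0,0,0.5]

```text
time: 9.25
eef_pos: [0.4041, 0.3232, 0.0286]
tcp_rot: [-0.699, 0.106, 0.7, 0.105]
contact_force: [0.2, -0.0, 0.3]
opening: 0.5
```

Call:
drive_tool:
  steps:
    - [0,0,0,0,0.3]
    - [0,0,0,0,0.15]
    - [0,0,0,0,0.1]
    - [0,0,0,0,0]
    - [0,0,0,0,0]
    - [0,0,0,0,0]
    - [0,0,0,0,0]
  force: 80

```text
time: 9.95
eef_pos: [0.4048, 0.3235, 0.0296]
tcp_rot: [0.699, -0.105, -0.699, -0.106]
contact_force: [0.3, 0.9, 3.1]
opening: 0.153
```

Call:
drive_tool:
  steps:
    - [-0.5,0,0,0,0]
    - [-1,0,0,0,0]
    - [-2,0,0,0,0]
    - [-3,0,0,0,0]
    - [-3,0,0,0,0]
    - [-3,0,0,0,0]
    - [-1.5,0,0,0,0]
    - [0,0,0,0,0]
    - [0,0,0,0,0]
  force: 100

```text
time: 10.85
eef_pos: [0.4037, 0.3229, 0.168]
tcp_rot: [-0.699, 0.106, 0.7, 0.105]
contact_force: [-0.0, -0.4, -1.7]
opening: 0.149
```

Call:
drive_tool:
  steps:
    - [0,0,0,-8,0]
    - [0,0,0,-8,0]
    - [0,0,0,-8,0]
    - [0,0,0,-8,0]
    - [0,0,0,-8,0]
    - [0,0,0,-8,0]
    - [0,0,0,-8,0]
    - [0,0,0,-8,0]
    - [0,0,0,-8,0]
    - [0,0,0,0,0]

```text
time: 11.85
eef_pos: [0.403, 0.3226, 0.1664]
tcp_rot: [-0.626, -0.326, 0.629, -0.326]
contact_force: [0.4, 0.5, -0.5]
opening: 0.148
```

Run:
```python
from h import *
s,p,r=pose(); print(p,s['opening'],s['qpos'].round(2),r.as_matrix().round(3)); print(rel([.6443,-.179,.17]))
```

```text
[0.40300404 0.32257632 0.16642631] 0.14838396449839358 [ 0.48 -0.04  1.99  0.    1.19  1.09] [[-0.004  0.817 -0.576]
 [-0.002 -0.576 -0.817]
 [-1.    -0.002  0.004]]
[-0.35 48.62 27.1 ]
```

Call:
drive_tool:
  steps:
    - [0,3.7,2.1,0,0]
    - [0,3.7,2.1,0,0]
    - [0,3.7,2.1,0,0]
    - [0,3.7,2.1,0,0]
    - [0,3.7,2.1,0,0]
    - [0,3.7,2.1,0,0]
    - [0,3.7,2.1,0,0]
    - [0,3.7,2.1,0,0]
    - [0,3.7,2.1,0,0]
    - [0,3.7,2.1,0,0]

```text
time: 12.85
eef_pos: [0.5855, -0.0628, 0.1672]
tcp_rot: [-0.627, -0.325, 0.629, -0.324]
contact_force: [0.2, 0.4, -0.7]
opening: 0.152
```

Call:
drive_tool:
  steps:
    - [0,3.7,2.1,0,0]
    - [0,3.7,2.1,0,0]
    - [0,3.9,1.6,0,0]
    - [0,0,0,0,0]
    - [0,0,0,0,0]
    - [0,0,0,0,0]
    - [0,0,0,0,0]

```text
time: 13.55
eef_pos: [0.6444, -0.1725, 0.1686]
tcp_rot: [-0.627, -0.326, 0.628, -0.325]
contact_force: [0.2, 0.2, -1.1]
opening: 0.148
```

Run:
```python
from h import *
w=cam('wrist'); sc=cam('scene'); t=cam('top'); s,p,r=pose(); print(p,s['opening'],s['qpos'].round(2)); print(rel([.6443,-.179,.167]))
g=lambda c,P:proj(c,P).round(1)
pin=p+[.0008,-.0005,0]
for n,c in (('wrist',w),('scene',sc)): print(n,'tip',g(c,p-[0,0,.012]),'collar',g(c,p+[0,0,.021]),'eye',g(c,[.6443,-.179,.107]),'red',g(c,[.5884,-.1404,.092]))
a=cv2.resize(w['frame'][130:310,220:420],(800,720),interpolation=cv2.INTER_CUBIC)[:600]
cv2.imwrite('pics/w9.png',a[...,::-1])
```

```text
[ 0.64481277 -0.17284366  0.16941584] 0.1502301777529474 [-0.41  0.29  1.62  0.    1.23  0.2 ]
[0.24 0.31 0.53]
wrist tip [321.9 223.6] collar [321.7 245.9] eye [326.4 207.9] red [237.6 203.1]
scene tip [292.  225.7] collar [291.4 220.3] eye [290.7 234. ] red [297.6 217.7]
```

Run:
```python
from h import *
w=load('wrist'); sc=load('scene')
a=cv2.resize(w['frame'][170:270,270:370],(500,500),interpolation=cv2.INTER_NEAREST)
b=cv2.resize(sc['frame'][200:250,276:306],(300,500),interpolation=cv2.INTER_NEAREST)
cv2.imwrite('pics/w9.png',np.hstack([a,b])[...,::-1])
```

```text
(no output)
```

View pics/w9.png

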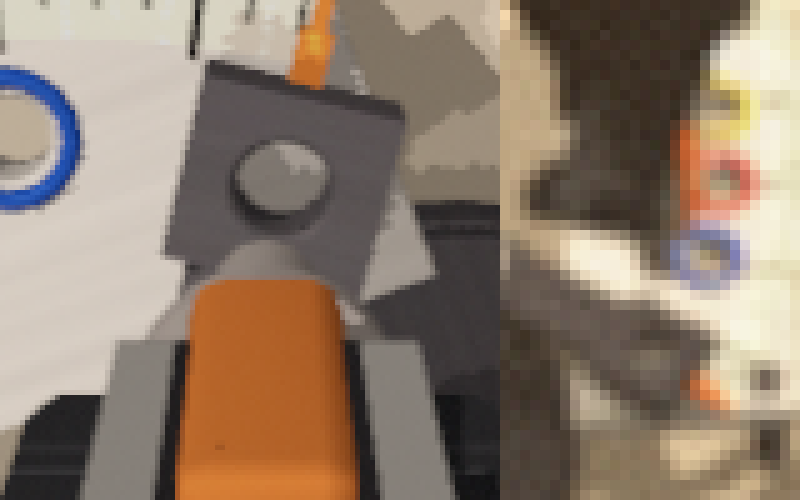

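In the wrist view the front edge of the tip is at (322.6,218) and the eye at (326,207), where I predicted it (326.4,207.9). I'll work out the lateral correction.

Run:
```python
from h import *
w=load('wrist'); s,p,r=pose(); p=np.array([.6446,-.1727,.1690])
eye=onz(w,326,207.2,.107); print('eye',eye)
for h in (.152,.157,.162):
    e=onz(w,322.6,218.2,h); tip=e+r.apply([0,0,.005]); print(h,'tip',tip,'tip-tcp',(tip-p).round(4),'need tool cm',(r.inv().apply(eye-tip)*100).round(2))
print(r.as_matrix().round(4))
```

```text
eye [ 0.64435436 -0.1784318   0.107     ]
0.152 tip [ 0.64315426 -0.17591475  0.15199938] tip-tcp [-0.0014 -0.0032 -0.017 ] need tool cm [4.5  0.24 0.14]
0.157 tip [ 0.64409747 -0.17457922  0.15699938] tip-tcp [-0.0005 -0.0019 -0.012 ] need tool cm [5.   0.24 0.3 ]
0.162 tip [ 0.64504068 -0.17324369  0.16199938] tip-tcp [ 0.0004 -0.0005 -0.007 ] need tool cm [5.5  0.24 0.46]
[[ 3.000e-04  8.181e-01 -5.751e-01]
 [-0.000e+00 -5.751e-01 -8.181e-01]
 [-1.000e+00  2.000e-04 -1.000e-04]]
```

Call:
drive_tool:
  steps:
    - [0,0.24,0.4,0,0]
    - [1,0,0,0,0]
    - [1.5,0,0,0,0]
    - [1.5,0,0,0,0]
    - [0,0,0,0,0]
    - [0,0,0,0,0]
    - [0,0,0,0,0]

```text
time: 14.4
eef_pos: [0.645, -0.1787, 0.1295]
tcp_rot: [0.628, 0.325, -0.627, 0.326]
contact_force: [-0.5, 0.6, -0.7]
opening: 0.147
```

Run:
```python
from h import *
np.set_printoptions(linewidth=220)
w=cam('wrist'); s,p,r=pose(); print(p,s['contact_force'].round(1)); print('eye px',proj(w,[.6443,-.1787,.107]),'tip px pred',proj(w,p-[0,0,.012]))
g=cv2.cvtColor(w['frame'],cv2.COLOR_RGB2GRAY)
print(list(range(300,350,2)))
for v in range(194,238): print(v,g[v,300:350:2])
```

```text
[ 0.64519966 -0.17877699  0.12991347] [ 0.2  0.2 -0.3]
eye px [319.92911329 218.18074839] tip px pred [321.16250235 223.30086355]
[300, 302, 304, 306, 308, 310, 312, 314, 316, 318, 320, 322, 324, 326, 328, 330, 332, 334, 336, 338, 340, 342, 344, 346, 348]
194 [170  87  86  85  86  85  82  72  59  56  55  53  55  54  71  55  62  87 107 120 126 116 116 116 116]
195 [147  87  87  85  85  85  84  85  82  73  62  57  55  53  54  54  53  54  62 122 124 113 115 117 116]
196 [142  86  87  86  87  84  85  85  84  86  86  72  64  57  55  54  55  55  54  54  53  78 105 111 115]
197 [105  86  85  86  86  85  85  86  85  85  84  87  86  76  58  56  54  53  55  55  55  55  54  69 106]
198 [104  87  87  87  87  86  86  86  85  86  85  85  85  86  72  67  60  57  53  55  54  55  55  55  83]
199 [87 87 87 87 86 86 86 84 86 86 86 86 85 83 71 71 72 68 60 56 56 54 54 55 73]
200 [87 86 87 86 86 87 86 84 85 85 87 86 88 79 70 70 70 71 70 68 61 56 56 54 64]
201 [86 86 87 87 86 87 86 86 86 85 86 85 85 73 72 70 72 69 71 71 70 70 63 58 56]
202 [87 86 87 87 88 86 87 85 86 86 85 86 85 72 72 71 70 71 71 71 70 70 
[... 2919 characters left out ...]
113 114 111 111 111 109 108 105  93  77 121 113 101 148 150 151]
232 [ 86 112 141 147 127 120 117 116 115 113 112 112 111 110 110 109 106  93  78  87 141  92 135 152 152]
233 [ 89 128 147 146 121 120 117 114 114 114 114 112 111 111 109 109 106  95  80  87 126 130 112 153 154]
234 [103 140 149 147 116 119 117 115 115 115 113 113 113 111 110 108 108  96  80  82  98 145  86 151 155]
235 [121 146 149 147 119 120 118 115 115 114 113 113 112 111 110 110 109  97  81  82  97 123 112 140 156]
236 [130 148 149 147 118 120 118 115 115 115 113 113 111 112 111 109 108  98  82  77  97  96 126 128 155]
237 [138 144 144 138 113 119 115 116 115 114 113 113 113 112 111 110 108 100  84  73  91  96  99 108 150]
```

Run:
```python
from h import *
w=load('wrist'); s,p,r=pose()
eye=onz(w,319.8,217.9,.107); print('eye',eye, proj(w,eye+r.apply([0,0,-.007])))
for h in (.114,.1172,.120):
    tip=onz(w,321.8,217.3,h)+r.apply([0,0,.005]); print(h,tip,(r.inv().apply(eye-tip)*100).round(2))
```

```text
eye [ 0.64433953 -0.17850811  0.107     ] [319.77063406 206.85774086]
0.114 [ 0.64398831 -0.18113579  0.11399867] [ 0.7  -0.12 -0.23]
0.1172 [ 0.64458796 -0.18029056  0.11719867] [ 1.02 -0.12 -0.13]
0.12 [ 0.64511266 -0.17955098  0.11999867] [ 1.3  -0.13 -0.04]
```

Call:
drive_tool:
  steps:
    - [0,-0.12,-0.1,0,0]
    - [0.4,0,0,0,0]
    - [0.4,0,0,0,0]
    - [0.15,0,0,0,0]
    - [0.15,0,0,0,0]
    - [0,0,0,0,0]
    - [0,0,0,0,0]

```text
time: 15.15
eef_pos: [0.6443, -0.1771, 0.1182]
tcp_rot: [0.628, 0.326, -0.628, 0.326]
contact_force: [-0.8, -0.1, -0.9]
opening: 0.151
```

Call:
drive_tool:
  steps:
    - [0.15,0,0,0,0]
    - [0.15,0,0,0,0]
    - [0,0,0,0,0]

```text
time: 15.45
eef_pos: [0.6441, -0.1769, 0.1148]
tcp_rot: [-0.628, -0.326, 0.628, -0.326]
contact_force: [0.4, 0.3, -1.2]
opening: 0.147
```

No contact with the tip about 4 mm below the mouth, so it has entered the eye. I'll go on down to just above the plate.

Call:
drive_tool:
  steps:
    - [0.15,0,0,0,0]
    - [0.15,0,0,0,0]
    - [0.15,0,0,0,0]
    - [0.1,0,0,0,0]
    - [0.1,0,0,0,0]
    - [0,0,0,0,0]
    - [0,0,0,0,0]

```text
time: 16.15
eef_pos: [0.6443, -0.177, 0.1086]
tcp_rot: [0.628, 0.326, -0.628, 0.326]
contact_force: [0.2, -0.6, -1.1]
opening: 0.15
```

Run:
```python
from h import *
s,p,r=pose(); P=np.array([.5395,-.2715]); M=r.as_matrix()[:2,1:]  # cols y,z axis
E=np.array([.6443,-.1786]); a0=np.arctan2(*(E-P)[::-1]); 
for a in (.1,.2,.3,.4,.49,.5,.52): print(a,(M.T@(P+.14*np.array([np.cos(a0+a),np.sin(a0+a)])-E)*100).round(2))
print((M.T@(np.array([.5884,-.1404])-E)*100).round(2),p,s['wrist_torque'].round(2))
```

```text
0.1 [-1.38 -0.25]
0.2 [-2.77 -0.36]
0.3 [-4.17 -0.34]
0.4 [-5.56 -0.17]
0.49 [-6.79  0.09]
0.5 [-6.93  0.13]
0.52 [-7.2   0.21]
[-6.77  0.1 ] [ 0.64425654 -0.17702611  0.10861631] [0.01 0.04 0.02]
```

Call:
drive_tool:
  steps:
    - [0.1,-0.2,-0.04,0,0]
    - [0,-0.4,-0.08,0,0]
    - [0,-0.4,-0.07,0,0]
    - [0,-0.4,-0.06,0,0]
    - [0,-0.4,-0.04,0,0]
    - [0,-0.4,-0.03,0,0]
    - [0,-0.4,-0.03,0,0]
    - [0,-0.2,-0.01,0,0]
    - [0,0,0,0,0]
    - [0,0,0,0,0]

```text
time: 17.15
eef_pos: [0.6257, -0.1595, 0.1089]
tcp_rot: [0.629, 0.323, -0.626, 0.328]
contact_force: [4.8, -2.3, -1.9]
opening: 0.142
```

Run:
```python
from h import *
s,p,r=pose(); print(p,(r.inv().apply(s['contact_force'])).round(2),s['wrist_torque'].round(2))
w=cam('wrist'); print('commanded rel', r.inv().apply(p-[.6443,-.1770,.1086])*100)
hsv=cv2.cvtColor(w['frame'],cv2.COLOR_RGB2HSV)
m=cv2.inRange(hsv,np.array((5,170,150)),np.array((18,255,255))); n,l,st,ce=cv2.connectedComponentsWithStats(m)
for i in range(1,n):
    if st[i,4]>10: print(st[i],ce[i].round(1),onz(w,*ce[i],.1).round(4))
```

```text
[ 0.62570429 -0.15951575  0.10893759] [ 1.97  5.28 -0.87] [-0.68 -0.93  0.03]
commanded rel [-0.05410984 -2.52671894 -0.35902291]
[324 177   9  26 154] [328.1 192. ] [ 0.6402 -0.1462  0.1   ]
[ 305  226   36  104 2550] [323.5 274.4] [ 0.6091 -0.186   0.1   ]
```

Call:
drive_tool:
  steps:
    - [0,-0.3,-0.02,0,0]
    - [0,-0.45,-0.01,0,0]
    - [0,-0.45,0.01,0,0]
    - [0,-0.45,0.02,0,0]
    - [0,-0.45,0.04,0,0]
    - [0,-0.45,0.06,0,0]
    - [0,-0.45,0.07,0,0]
    - [0,-0.45,0.09,0,0]
    - [0,-0.35,0.08,0,0]
    - [0,0,0,0,0]

```text
time: 18.2
eef_pos: [0.5936, -0.1404, 0.1097]
tcp_rot: [0.63, 0.323, -0.625, 0.329]
contact_force: [6.2, -3.7, -1.8]
opening: 0.151
```

Call:
drive_tool:
  steps:
    - [0,0,0,0,0]
    - [0,0,0,0,0]
    - [0,0,0,0,0]

```text
time: 18.5
eef_pos: [0.5938, -0.1405, 0.1097]
tcp_rot: [0.63, 0.323, -0.625, 0.329]
contact_force: [6.0, -2.3, -1.1]
opening: 0.149
```

```bash
cat > chk.py <<'E'
from h import *
s,p,r=pose(); print(p,(r.inv().apply(s['contact_force'])).round(2),s['wrist_torque'].round(2),s['opening'])
w=cam('wrist'); print('rel', (r.inv().apply(p-[.6443,-.1770,.1086])*100).round(2))
hsv=cv2.cvtColor(w['frame'],cv2.COLOR_RGB2HSV)
m=cv2.inRange(hsv,np.array((5,170,150)),np.array((18,255,255))); n,l,st,ce=cv2.connectedComponentsWithStats(m)
for i in range(1,n):
    if st[i,4]>10: q=onz(w,*ce[i],.1); print(st[i],ce[i].round(1),q.round(4),'angle',np.arctan2(q[1]+.2715,q[0]-.5395)-.7252)
print('tcp z',r.as_matrix()[:,0].round(4)); print('red px',proj(w,[.5884,-.1404,.092]))
E
python3 chk.py
```

```text
[ 0.59383399 -0.14051982  0.10965788] [ 1.2   6.2  -1.59] [-0.59 -1.27 -0.03] 0.14865665029399164
rel [-0.17 -6.23 -0.08]
[315 177  10  26 155] [318.7 191.8] [ 0.604  -0.1241  0.1   ] angle 0.4327902668019009
[ 305  226   36   76 1943] [323.  261.3] [ 0.5817 -0.16    0.1   ] angle 0.4833214207102571
[309 303  28  26 591] [323.8 317.3] [ 0.5603 -0.1913  0.1   ] angle 0.5917590300109866
tcp z [ 0.0101 -0.0044 -0.9999]
red px [313.04554605 224.97065474]
```

Call:
drive_tool:
  steps:
    - [0,-0.3,0.06,0,0]
    - [0,-0.3,0.07,0,0]
    - [0,-0.1,0.02,0,0]
    - [0,0,0,0,0]
    - [0,0,0,0,0]
    - [0,0,0,0,0]

```text
time: 19.15
eef_pos: [0.5874, -0.1379, 0.1098]
tcp_rot: [0.63, 0.322, -0.625, 0.329]
contact_force: [5.5, -3.4, -2.6]
opening: 0.146
```

```bash
python3 chk.py
python3 - <<'E'
from h import *
t=cam('top');sc=cam('scene')
for n,c,b in (('top',t,(325,150,375,215)),('scene',sc,(280,195,312,245))):
    x0,y0,x1,y1=b; hs=cv2.cvtColor(c['frame'],cv2.COLOR_RGB2HSV)[y0:y1,x0:x1]
    m=cv2.inRange(hs,np.array((7,140,100)),np.array((19,255,255))); k,l,st,ce=cv2.connectedComponentsWithStats(m)
    for i in range(1,k):
        if st[i,4]>2: q=ce[i]+[x0,y0]; P=onz(c,*q,.1); print(n,st[i,4],q,P.round(4),np.arctan2(P[1]+.2715,P[0]-.5395)-.7252,np.hypot(P[1]+.2715,P[0]-.5395))
E
```

```text
[ 0.58740327 -0.1378906   0.10977377] [ 2.7   6.42 -0.4 ] [-0.7  -1.25 -0.02] 0.14570256079455382
rel [-0.2  -6.9   0.08]
[312 177  12  27 161] [316.9 191.8] [ 0.5968 -0.121   0.1   ] angle 0.48179400553911333
[ 305  226   36  104 2518] [323.5 274. ] [ 0.5708 -0.1644  0.1   ] angle 0.5616336309837361
tcp z [ 0.0105 -0.0048 -0.9999]
red px [324.3667127  222.39436175]
scene 13 [300.61538462 206.92307692] [ 0.5584 -0.121   0.1   ] 0.7205310326600839 0.1517017789488815
scene 7 [303.28571429 217.57142857] [ 0.5978 -0.1245  0.1   ] 0.46801755369074016 0.15815144726771838
```

Call:
drive_tool:
  steps:
    - [0.2,0,0,0,0]
    - [0.2,0,0,0,0]
    - [0.2,0,0,0,0]
    - [0,0,0,0,0]
    - [0,0,0,0,0]

```text
time: 19.8
eef_pos: [0.5881, -0.1378, 0.1045]
tcp_rot: [0.631, 0.322, -0.625, 0.329]
contact_force: [6.6, -2.1, 0.2]
opening: 0.148
```

Call:
drive_tool:
  steps:
    - [0.2,0,0,0,0]
    - [0.1,0,0,0,0]
    - [0,0,0,0,0]

```text
time: 20.1
eef_pos: [0.5883, -0.1379, 0.1017]
tcp_rot: [0.631, 0.322, -0.625, 0.329]
contact_force: [7.4, -3.2, 0.7]
opening: 0.147
```

Call:
drive_tool:
  steps:
    - [0.15,0,0,0,0]
    - [0.15,0,0,0,0]
    - [0,0,0,0,0]

```text
time: 20.4
eef_pos: [0.5883, -0.1379, 0.0987]
tcp_rot: [0.631, 0.322, -0.625, 0.329]
contact_force: [6.6, -2.9, -0.6]
opening: 0.152
```

Call:
drive_tool:
  steps:
    - [0.15,0,0,0,0]
    - [0.15,0,0,0,0]
    - [0,0,0,0,0]

```text
time: 20.7
eef_pos: [0.5883, -0.1379, 0.0957]
tcp_rot: [0.631, 0.322, -0.625, 0.329]
contact_force: [6.8, -2.9, -0.5]
opening: 0.154
```

The tip is about 8 mm into the plate hole with almost no vertical force. I'll continue towards home.

Call:
drive_tool:
  steps:
    - [0.15,0,0,0,0]
    - [0.15,0,0,0,0]
    - [0.15,0,0,0,0]
    - [0,0,0,0,0]

```text
time: 21.1
eef_pos: [0.5883, -0.1379, 0.0912]
tcp_rot: [0.631, 0.322, -0.625, 0.329]
contact_force: [6.1, -2.3, 0.9]
opening: 0.152
```

Call:
drive_tool:
  steps:
    - [0.1,0,0,0,0]
    - [0.1,0,0,0,0]
    - [0.1,0,0,0,0]
    - [0,0,0,0,0]

```text
time: 21.5
eef_pos: [0.5883, -0.1379, 0.0883]
tcp_rot: [0.631, 0.322, -0.625, 0.329]
contact_force: [6.1, -2.5, 1.1]
opening: 0.149
```

Call:
drive_tool:
  steps:
    - [0.1,0,0,0,0]
    - [0.05,0,0,0,0]
    - [0,0,0,0,0]

```text
time: 21.8
eef_pos: [0.5884, -0.1379, 0.0869]
tcp_rot: [0.631, 0.322, -0.625, 0.329]
contact_force: [5.9, -2.5, 1.3]
opening: 0.149
```

Call:
drive_tool:
  steps:
    - [0.05,0,0,0,0]
    - [0.05,0,0,0,0]
    - [0,0,0,0,0]

```text
time: 22.1
eef_pos: [0.5889, -0.1381, 0.0867]
tcp_rot: [0.631, 0.322, -0.624, 0.329]
contact_force: [5.6, -2.5, 2.0]
opening: 0.148
```

Call:
drive_tool:
  steps:
    - [0.05,0,0,0,0]
    - [0.05,0,0,0,0]
    - [0,0,0,0,0]

```text
time: 22.4
eef_pos: [0.5891, -0.1382, 0.0867]
tcp_rot: [0.631, 0.322, -0.624, 0.329]
contact_force: [5.5, -2.5, 6.4]
opening: 0.144
```

The pin has seated: z stays at 0.0867 through two commanded steps while the force rises to 6.4 N. I'll ease off the downward and sideways loads before letting go.

Call:
drive_tool:
  steps:
    - [-0.1,0.1,0,0,0]
    - [0,0.1,0,0,0]
    - [0,0,0,0,0]
    - [0,0,0,0,0]

```text
time: 22.8
eef_pos: [0.5892, -0.1382, 0.0866]
tcp_rot: [0.63, 0.323, -0.625, 0.328]
contact_force: [3.9, -1.3, 7.0]
opening: 0.15
```

Call:
drive_tool:
  steps:
    - [-0.05,0.1,0,0,0]
    - [0,0.1,0,0,0]
    - [0,0.05,0,0,0]
    - [0,0,0,0,0]
    - [0,0,0,0,0]

```text
time: 23.3
eef_pos: [0.5893, -0.1383, 0.0866]
tcp_rot: [0.629, 0.325, -0.626, 0.326]
contact_force: [0.2, 1.4, 10.4]
opening: 0.152
```

```bash
python3 chk.py
```

```text
[ 0.58933738 -0.13832438  0.08658247] [-10.37  -0.64  -1.26] [ 0.39  0.14 -0.01] 0.15202730751705615
rel [ 2.18 -6.73  0.01]
[311 186  13  30 214] [316.3 203.2] [ 0.5986 -0.1215  0.1   ] angle 0.470474670878149
[ 305  226   36   77 1838] [322.8 259.7] [ 0.5837 -0.1482  0.1   ] angle 0.5012107696518052
[309 304  28  25 540] [323.9 317.9] [ 0.5644 -0.1766  0.1   ] angle 0.5892485854537993
tcp z [ 4.2e-03  1.0e-04 -1.0e+00]
red px [321.52679489 237.73765846]
```

Call:
drive_tool:
  steps:
    - [-0.1,0,0,0,0]
    - [0,0,0,0,0]
    - [0,0,0,0,0]
  force: 40

```text
time: 23.65
eef_pos: [0.5893, -0.1383, 0.0866]
tcp_rot: [0.629, 0.325, -0.626, 0.326]
contact_force: [2.5, 0.8, 5.6]
opening: 0.148
```

Call:
drive_tool:
  steps:
    - [0,0,0,0,0.12]
    - [0,0,0,0,0.16]
    - [0,0,0,0,0.2]
    - [0,0,0,0,0.3]
    - [0,0,0,0,0.4]
    - [0,0,0,0,0.5]
    - [0,0,0,0,0.5]
    - [0,0,0,0,0.5]
  force: 20

```text
time: 24.45
eef_pos: [0.5872, -0.1386, 0.0838]
tcp_rot: [-0.628, -0.326, 0.628, -0.325]
contact_force: [0.0, 0.5, 0.5]
opening: 0.503
```

```bash
python3 chk.py
```

```text
[ 0.58724129 -0.13863225  0.08384523] [-0.47 -0.27 -0.47] [-0.02  0.   -0.  ] 0.5030408568783049
rel [ 2.48 -6.87  0.15]
[314 185  13  30 216] [319.7 201.9] [ 0.5987 -0.1216  0.1   ] angle 0.4692705747226539
[ 311  225   37  105 3417] [328.  279.2] [ 0.5783 -0.1579  0.1   ] angle 0.5166678721576791
tcp z [-6.e-04  2.e-04 -1.e+00]
red px [324.44479604 237.05096938]
```

Released with no force left, and the arm is holding at the same angle. I'll retreat straight up and check.

Call:
drive_tool:
  steps:
    - [-0.5,0,0,0,0.6]
    - [-1,0,0,0,0.6]
    - [-2,0,0,0,0.6]
    - [-3,0,0,0,0.6]
    - [-3,0,0,0,0.6]
    - [-3,0,0,0,0.6]
    - [-3,0,0,0,0.6]
    - [0,0,2,0,0.6]
    - [0,0,2,0,0.6]
    - [0,0,0,0,0.6]

```text
time: 25.5
eef_pos: [0.564, -0.1728, 0.2407]
tcp_rot: [0.628, 0.324, -0.628, 0.326]
contact_force: [-0.5, 0.5, -0.5]
opening: 0.599
```

Run:
```python
from h import *
import subprocess
s,p,r=pose(); print(p,s['contact_force'].round(1)); w=cam('wrist','end.png')
for nm,P in (('handle top home',[.5884,-.1404,.155]),('collar home',[.5884,-.1404,.107]),('red',[.5884,-.1404,.092])): print(nm,proj(w,P).round(1))
hsv=cv2.cvtColor(w['frame'],cv2.COLOR_RGB2HSV); m=cv2.inRange(hsv,np.array((5,150,90)),np.array((18,255,255))); m[:, :250]=0; m[:,420:]=0
n,l,st,ce=cv2.connectedComponentsWithStats(m)
for i in range(1,n):
    if st[i,4]>30: q=onz(w,*ce[i],.1); print(st[i],ce[i].round(1),q.round(4),'angle',np.arctan2(q[1]+.2715,q[0]-.5395)-.7252)
# bright top face of the handle
i=max(range(1,n),key=lambda k:st[k,4] if st[k,1]<300 else 0); mm=((l==i)*255).astype(np.uint8)
V=hsv[...,2]; print('V pct',np.percentile(V[l==i],[5,25,50,75,95]))
x,y,ww,hh,_=st[i]
for rr in range(y-2,y+hh+2,3): print(rr,V[rr,x-2:x+ww+3:3])
```

```text
[ 0.56396234 -0.17282228  0.24071097] [-0.5  0.5 -0.5]
handle top home [322.5 140.5]
collar home [322.4 135.5]
red [322.4 134.2]
[316 103  18  55 708] [324.5 135.9] [ 0.5894 -0.1422  0.1   ] angle 0.47706390285090905
V pct [158. 207. 219. 219. 219.]
101 [197 196 197 206 217 219 221 208]
104 [218 220 188 160 221 218 131 211]
107 [189 220 197 133 211 207 161 209]
110 [220 184 218 189 209 209 206 207]
113 [221 112 219 185 192 210 206 206]
116 [207  97 200 193 136 182 121  85]
119 [193 162 183 156 152 129  82  80]
122 [ 95 204 219 219 219 219 198  82]
125 [189 216 219 219 219 219 193 108]
128 [188 216 219 219 219 219 192 110]
131 [188 216 219 219 219 219 192 110]
134 [189 216 219 219 219 219 191 109]
137 [188 216 219 219 219 219 190 111]
140 [189 215 220 219 219 219 190 110]
143 [188 215 219 219 219 219 188 116]
146 [154 215 219 219 219 219 187  65]
149 [ 95 214 219 219 219 219 186  65]
152 [100 214 219 219 219 219 184  62]
155 [213 197 202 199 195 194 166  62]
158 [214 215  91  92  66  66  65  65]
```

Run:
```python
from h import *
w=load('wrist'); sc=cam('scene'); t=cam('top')
np.set_printoptions(linewidth=220)
P0=np.array([.5884,-.1404,.155]); r=pose()[2]
print('scene pred: top ctr',proj(sc,P0),'handle bottom',proj(sc,P0-[0,0,.044]),'top cam',proj(t,P0))
hs=cv2.cvtColor(sc['frame'],cv2.COLOR_RGB2HSV)
m=cv2.inRange(hs,np.array((3,140,90)),np.array((19,255,255)))
ys,xs=np.nonzero(m[190:235,280:312]); 
for y in range(190,235):
    k=xs[ys==y-190]+280
    if len(k): print(y,k)
# predicted handle box corners in scene
L=r.as_matrix()[:,2]*.014; S=r.as_matrix()[:,1]*.007
for z in (0,-.044): print(z,[proj(sc,P0+a*L+b*S+[0,0,z]).round(1).tolist() for a,b in ((1,1),(1,-1),(-1,-1),(-1,1))])
for tt in (0,.004): print('wrist corners',tt,[proj(w,P0+a*L+b*S+[0,0,tt]).round(1).tolist() for a,b in ((1,1),(1,-1),(-1,-1),(-1,1))])
```

```text
scene pred: top ctr [296.88457253 207.55194302] handle bottom [297.39687522 214.7278745 ] top cam [346.12480206 178.76755739]
207 [294 295 296]
208 [294 295 296 297 298 299]
209 [293 294 295 296 297 298 299 300 301]
210 [294 295 296 297 298 299 300 301]
211 [294 295 296 297 298 299 300 301]
212 [294 295 296 297 298 299 300 301]
213 [294 295 296 297 298 299 300 301]
214 [294 295 296 297 298 299 300 301]
215 [293 294 295 296 297 298 299 300 301]
216 [295 296 297 298 299 300 301]
217 [299 300 301]
218 [302 303]
219 [302 303]
0 [[291.8, 208.3], [293.2, 204.5], [302.0, 206.8], [300.6, 210.6]]
-0.044 [[292.4, 215.5], [293.8, 211.7], [302.4, 214.0], [301.0, 217.8]]
wrist corners 0 [[331.7, 158.9], [313.5, 159.0], [313.1, 121.6], [331.9, 121.6]]
wrist corners 0.004 [[331.9, 159.7], [313.3, 159.7], [313.0, 121.9], [332.0, 121.8]]
```

```bash
python3 -c "
from plant import sign_off; print(sign_off())"
```

```text
the job is handed in; nothing more can be done
None
```

I took the pin from the block, put it in the eye, swung the arm to the red-ringed hole (the second one, about 0.49 rad), pushed it home and let go. I then withdrew the gripper and handed the job in at about 25.5 s of the 67 s allowed.

**Checks that agreed**
- **Fully home:** the tool stopped within 1 mm of the expected fully-home height. The force rose to 6–10 N there, and I eased it off before letting go.
- **Arm held:** after release the arm stayed at about 0.47–0.48 rad by its pointer, with no force on the gripper. That is about 1–2.5 mm short of the hole centre at the eye (limit 4 mm).
- **Pin position:** in the last wrist and scene pictures, the outline of the handle matched a fully seated, upright pin to within 1–2 pixels, about 1–2 mm. The exception was the top edge in the scene view, which came out about 2.5 pixels lower than predicted.

**What disagreed**
- **Missed first grasp:** the fingertips stood about 36 mm above the reported TCP, so the first grasp closed just above the handle. Nothing moved, and I regripped lower.
- **Pointer reading:** the scene camera gave a slightly lower angle than the wrist camera while the arm was being held (0.468 against 0.482 rad).
- **Final picture not seen:** I had already used all 12 views, so the last checks were made on pixel measurements only.

I did not measure the other objects on the bench at the end. I saw no contact with them.

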